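# Batch T-nuts with the trip scale

## Task

The upright tip bucket holds one steel T-nut so far: add nuts from the bench until their weight trips it and it dumps the batch into the tray below; let the load tip it, do not push it over, and leave any nuts that are not needed where they are. Then swing the empty bucket back upright so that it stays there (its black-knobbed handle is meant for this), and leave the other things on the bench alone.

Things in the scene. Friction and masses are not known exactly. Their poses are not given: they have to be found in the camera images.
- pivot (a point): Trip scale's fixed stand: two grey side plates (34 mm deep, tops 213 mm above the bench, outer faces 166 mm apart) on a dark steel base, a hinged bucket between them, a wooden tray below. This point: middle of the bucket's level axle, 200 mm above the bench. Axes: x along the axle, z up, y level, towards the side to which the bucket dumps. It does not move.
- tray_mid (a point): Open wooden catch tray fixed on the stand's base under the bucket: inside 136 mm along the axle by 298 mm along the dumping direction. This point: centre of its inner floor, 14 mm above the bench. Walls 6 mm thick, tops 58 mm above the bench (98 mm on the far wall in the dumping direction). Axes as the pivot's.
- bucket_floor (a point): Middle of the aluminium bucket's inner floor; upright, it is 68 mm from the axle in the dumping direction and 36 mm below it. Inside: 124 mm along the axle (x); floor from the back wall at y -29 mm to y +27 mm, where a lip rises at 20 degrees for 43 mm. Side walls' tops at axle height, back wall 4 mm higher; all 4 mm thick. Axes turn with the bucket: y to the lip, z out of the mouth.
- handle_knob (a point): Centre of the black ball knob (26 mm) on the reset handle, a thin steel rod rigid with the bucket: 110 mm from the axle, mid-way along it. Bucket upright: handle level behind the axle, away from the dumping side, 200 mm above the bench. Bucket tipped: it stands straight up, knob 310 mm above the bench. Swinging it back takes under 4 N.
- weight_mid (a point): Centre of the bucket's counterweight, a dark steel cylinder 38 mm in diameter and 80 mm long along the axle, rigid with the bucket: 50 mm behind and 30 mm above the axle when upright, 30 mm in front of and 50 mm above the axle when tipped.
- skip (a joint): Tilt of the bucket, rad: 0 upright at its stop, 1.57 fully tipped, lip down. It trips when it holds two or three nuts in all (rarely four); how many is not known beforehand. It then falls over by itself within about 2 s and stays tipped when empty. Empty, it balances near 0.95: pushed back below about 0.8 it falls upright by itself and stays.
- nut0_mid (a point): A steel T-slot nut (one of four alike, 130 g), standing on its wide base on the bench: base 32 x 28 mm and 12 mm high, on it a neck 32 x 18 mm and 14 mm high, 26 mm high in all, flat ends 32 mm apart along its x axis; neck 18 mm wide along its y axis. This point is its centre, half-way up.
- nut1_mid (a point): A steel T-slot nut (one of four alike, 130 g), standing on its wide base on the bench: base 32 x 28 mm and 12 mm high, on it a neck 32 x 18 mm and 14 mm high, 26 mm high in all, flat ends 32 mm apart along its x axis; neck 18 mm wide along its y axis. This point is its centre, half-way up.
- nut2_mid (a point): A steel T-slot nut (one of four alike, 130 g), standing on its wide base on the bench: base 32 x 28 mm and 12 mm high, on it a neck 32 x 18 mm and 14 mm high, 26 mm high in all, flat ends 32 mm apart along its x axis; neck 18 mm wide along its y axis. This point is its centre, half-way up.
- nut3_mid (a point): A steel T-slot nut (one of four alike, 130 g), standing on its wide base in the bucket from the start: base 32 x 28 mm and 12 mm high, on it a neck 32 x 18 mm and 14 mm high, 26 mm high in all, flat ends 32 mm apart along its x axis; neck 18 mm wide along its y axis. This point is its centre, half-way up.
- caliper: A caliper lying on the bench, 160 mm long along its x axis, 12 mm thick; origin under the middle of its beam. Leave it alone.
- screwdriver: A screwdriver lying on the bench, along its x axis. Leave it alone.
- oil: A small white closed bottle, 48 mm in diameter and 110 mm tall, standing on the bench; origin under its centre. Leave it alone.
There are look-alikes about, which are no part of the job. What is shaped like the part that bears nut3_mid but red is not meant.

How it is judged (in metres and radians):
On the way, in this order (a step that is already met when the one before it is completed fails the run):
1. at least two nuts are in the bucket before it has tipped (value of joint skip below 0.6 rad and (((x of nut0_mid in the frame of bucket_floor between -0.062 and 0.062 m and y of nut0_mid in the frame of bucket_floor between -0.031 and 0.07 m and z of nut0_mid in the frame of bucket_floor between 0 and 0.045 m) and (x of nut1_mid in the frame of bucket_floor between -0.062 and 0.062 m and y of nut1_mid in the frame of bucket_floor between -0.031 and 0.07 m and z of nut1_mid in the frame of bucket_floor between 0 and 0.045 m)) or ((x of nut0_mid in the frame of bucket_floor between -0.062 and 0.062 m and y of nut0_mid in the frame of bucket_floor between -0.031 and 0.07 m and z of nut0_mid in the frame of bucket_floor between 0 and 0.045 m) and (x of nut2_mid in the frame of bucket_floor between -0.062 and 0.062 m and y of nut2_mid in the frame of bucket_floor between -0.031 and 0.07 m and z of nut2_mid in the frame of bucket_floor between 0 and 0.045 m)) or ((x of nut0_mid in the frame of bucket_floor between -0.062 and 0.062 m and y of nut0_mid in the frame of bucket_floor between -0.031 and 0.07 m and z of nut0_mid in the frame of bucket_floor between 0 and 0.045 m) and (x of nut3_mid in the frame of bucket_floor between -0.062 and 0.062 m and y of nut3_mid in the frame of bucket_floor between -0.031 and 0.07 m and z of nut3_mid in the frame of bucket_floor between 0 and 0.045 m)) or ((x of nut1_mid in the frame of bucket_floor between -0.062 and 0.062 m and y of nut1_mid in the frame of bucket_floor between -0.031 and 0.07 m and z of nut1_mid in the frame of bucket_floor between 0 and 0.045 m) and (x of nut2_mid in the frame of bucket_floor between -0.062 and 0.062 m and y of nut2_mid in the frame of bucket_floor between -0.031 and 0.07 m and z of nut2_mid in the frame of bucket_floor between 0 and 0.045 m)) or ((x of nut1_mid in the frame of bucket_floor between -0.062 and 0.062 m and y of nut1_mid in the frame of bucket_floor between -0.031 and 0.07 m and z of nut1_mid in the frame of bucket_floor between 0 and 0.045 m) and (x of nut3_mid in the frame of bucket_floor between -0.062 and 0.062 m and y of nut3_mid in the frame of bucket_floor between -0.031 and 0.07 m and z of nut3_mid in the frame of bucket_floor between 0 and 0.045 m)) or ((x of nut2_mid in the frame of bucket_floor between -0.062 and 0.062 m and y of nut2_mid in the frame of bucket_floor between -0.031 and 0.07 m and z of nut2_mid in the frame of bucket_floor between 0 and 0.045 m) and (x of nut3_mid in the frame of bucket_floor between -0.062 and 0.062 m and y of nut3_mid in the frame of bucket_floor between -0.031 and 0.07 m and z of nut3_mid in the frame of bucket_floor between 0 and 0.045 m)))).
2. the bucket has tipped over and at least two nuts lie in the tray (value of joint skip above 1.3 rad and (((x of nut0_mid in the frame of tray_mid between -0.068 and 0.068 m and y of nut0_mid in the frame of tray_mid between -0.149 and 0.149 m and z of nut0_mid in the frame of tray_mid between 0 and 0.06 m) and (x of nut1_mid in the frame of tray_mid between -0.068 and 0.068 m and y of nut1_mid in the frame of tray_mid between -0.149 and 0.149 m and z of nut1_mid in the frame of tray_mid between 0 and 0.06 m)) or ((x of nut0_mid in the frame of tray_mid between -0.068 and 0.068 m and y of nut0_mid in the frame of tray_mid between -0.149 and 0.149 m and z of nut0_mid in the frame of tray_mid between 0 and 0.06 m) and (x of nut2_mid in the frame of tray_mid between -0.068 and 0.068 m and y of nut2_mid in the frame of tray_mid between -0.149 and 0.149 m and z of nut2_mid in the frame of tray_mid between 0 and 0.06 m)) or ((x of nut0_mid in the frame of tray_mid between -0.068 and 0.068 m and y of nut0_mid in the frame of tray_mid between -0.149 and 0.149 m and z of nut0_mid in the frame of tray_mid between 0 and 0.06 m) and (x of nut3_mid in the frame of tray_mid between -0.068 and 0.068 m and y of nut3_mid in the frame of tray_mid between -0.149 and 0.149 m and z of nut3_mid in the frame of tray_mid between 0 and 0.06 m)) or ((x of nut1_mid in the frame of tray_mid between -0.068 and 0.068 m and y of nut1_mid in the frame of tray_mid between -0.149 and 0.149 m and z of nut1_mid in the frame of tray_mid between 0 and 0.06 m) and (x of nut2_mid in the frame of tray_mid between -0.068 and 0.068 m and y of nut2_mid in the frame of tray_mid between -0.149 and 0.149 m and z of nut2_mid in the frame of tray_mid between 0 and 0.06 m)) or ((x of nut1_mid in the frame of tray_mid between -0.068 and 0.068 m and y of nut1_mid in the frame of tray_mid between -0.149 and 0.149 m and z of nut1_mid in the frame of tray_mid between 0 and 0.06 m) and (x of nut3_mid in the frame of tray_mid between -0.068 and 0.068 m and y of nut3_mid in the frame of tray_mid between -0.149 and 0.149 m and z of nut3_mid in the frame of tray_mid between 0 and 0.06 m)) or ((x of nut2_mid in the frame of tray_mid between -0.068 and 0.068 m and y of nut2_mid in the frame of tray_mid between -0.149 and 0.149 m and z of nut2_mid in the frame of tray_mid between 0 and 0.06 m) and (x of nut3_mid in the frame of tray_mid between -0.068 and 0.068 m and y of nut3_mid in the frame of tray_mid between -0.149 and 0.149 m and z of nut3_mid in the frame of tray_mid between 0 and 0.06 m)))), for 0.2 s.
At the end, for the whole second after the job is handed in: The bucket is upright (within 0.06 rad of its stop), empty and at rest; at least two nuts lie in the tray, and every other nut is within 30 mm of where it started (value of joint skip below 0.06 rad and velocity of joint skip below 0.05 rad/s and (((x of nut0_mid in the frame of tray_mid between -0.068 and 0.068 m and y of nut0_mid in the frame of tray_mid between -0.149 and 0.149 m and z of nut0_mid in the frame of tray_mid between 0 and 0.06 m) and (x of nut1_mid in the frame of tray_mid between -0.068 and 0.068 m and y of nut1_mid in the frame of tray_mid between -0.149 and 0.149 m and z of nut1_mid in the frame of tray_mid between 0 and 0.06 m)) or ((x of nut0_mid in the frame of tray_mid between -0.068 and 0.068 m and y of nut0_mid in the frame of tray_mid between -0.149 and 0.149 m and z of nut0_mid in the frame of tray_mid between 0 and 0.06 m) and (x of nut2_mid in the frame of tray_mid between -0.068 and 0.068 m and y of nut2_mid in the frame of tray_mid between -0.149 and 0.149 m and z of nut2_mid in the frame of tray_mid between 0 and 0.06 m)) or ((x of nut0_mid in the frame of tray_mid between -0.068 and 0.068 m and y of nut0_mid in the frame of tray_mid between -0.149 and 0.149 m and z of nut0_mid in the frame of tray_mid between 0 and 0.06 m) and (x of nut3_mid in the frame of tray_mid between -0.068 and 0.068 m and y of nut3_mid in the frame of tray_mid between -0.149 and 0.149 m and z of nut3_mid in the frame of tray_mid between 0 and 0.06 m)) or ((x of nut1_mid in the frame of tray_mid between -0.068 and 0.068 m and y of nut1_mid in the frame of tray_mid between -0.149 and 0.149 m and z of nut1_mid in the frame of tray_mid between 0 and 0.06 m) and (x of nut2_mid in the frame of tray_mid between -0.068 and 0.068 m and y of nut2_mid in the frame of tray_mid between -0.149 and 0.149 m and z of nut2_mid in the frame of tray_mid between 0 and 0.06 m)) or ((x of nut1_mid in the frame of tray_mid between -0.068 and 0.068 m and y of nut1_mid in the frame of tray_mid between -0.149 and 0.149 m and z of nut1_mid in the frame of tray_mid between 0 and 0.06 m) and (x of nut3_mid in the frame of tray_mid between -0.068 and 0.068 m and y of nut3_mid in the frame of tray_mid between -0.149 and 0.149 m and z of nut3_mid in the frame of tray_mid between 0 and 0.06 m)) or ((x of nut2_mid in the frame of tray_mid between -0.068 and 0.068 m and y of nut2_mid in the frame of tray_mid between -0.149 and 0.149 m and z of nut2_mid in the frame of tray_mid between 0 and 0.06 m) and (x of nut3_mid in the frame of tray_mid between -0.068 and 0.068 m and y of nut3_mid in the frame of tray_mid between -0.149 and 0.149 m and z of nut3_mid in the frame of tray_mid between 0 and 0.06 m))) and ((x of nut0_mid in the frame of tray_mid between -0.068 and 0.068 m and y of nut0_mid in the frame of tray_mid between -0.149 and 0.149 m and z of nut0_mid in the frame of tray_mid between 0 and 0.06 m) or distance of nut0_mid from where it was at the start of the episode below 0.03 m) and ((x of nut1_mid in the frame of tray_mid between -0.068 and 0.068 m and y of nut1_mid in the frame of tray_mid between -0.149 and 0.149 m and z of nut1_mid in the frame of tray_mid between 0 and 0.06 m) or distance of nut1_mid from where it was at the start of the episode below 0.03 m) and ((x of nut2_mid in the frame of tray_mid between -0.068 and 0.068 m and y of nut2_mid in the frame of tray_mid between -0.149 and 0.149 m and z of nut2_mid in the frame of tray_mid between 0 and 0.06 m) or distance of nut2_mid from where it was at the start of the episode below 0.03 m) and ((x of nut3_mid in the frame of tray_mid between -0.068 and 0.068 m and y of nut3_mid in the frame of tray_mid between -0.149 and 0.149 m and z of nut3_mid in the frame of tray_mid between 0 and 0.06 m) or distance of nut3_mid from where it was at the start of the episode below 0.03 m)); the robot touches nothing.
It fails at once if the bucket is pushed over by the robot (it turns towards tipping, between 0.15 and 0.8 rad, at over 0.25 rad/s while the robot pushes on it with over 1 N) (contact force between any of the fingers, the arm and skip above 1 N and value of joint skip between 0.15 and 0.8 rad and velocity of joint skip above 0.25 rad/s).
It fails at once if a further nut is lifted to the bucket (centre above 190 mm) after it has tipped (value of joint skip above 1.4 rad and height (world z) of any of nut0_mid, nut1_mid, nut2_mid, nut3_mid above 0.19 m).
It fails at once if the caliper, screwdriver or bottle is moved by more than 30 mm (distance of any of caliper, screwdriver, oil from where it was at the start of the episode above 0.03 m).
It also fails if it takes over 67 s, if anything falls off the work surface, if the arm or the gripper's body presses on something with over 40 N, if the wrist force passes 120 N, or if a joint passes its speed limit or range.

## Robot

A 6-joint arm with a two-finger parallel gripper is mounted at the origin on the work surface. World frame = base frame: x ahead of the robot, y to its left, z up, the work surface at z = 0. Lengths are in mm, angles in degrees, forces in N, time in s.
With the tool pointing down it reaches from about 325 to 850 mm from the base axis. Payload 4.4 kg.
Tool frame: the origin (TCP) lies at the very end of the fingers, on their centre line; the grasp point (between the pads) lies 19 mm behind it (grip_depth is the distance from the TCP to the grasp point, in mm); z points along the fingers, y is the line along which they close (so a half turn about z gives the same grasp; the last joint's range is limited). The gripper opens to 94 mm and grips with 3 to 60 N. Pads are 16 mm wide; open, the fingers measure 119 mm over their backs; the gripper's body (75 mm by 177 mm) begins 78 mm behind the grasp point.
Start: joints at [-79.956, 11.837, 88.321, -0, 79.842, -8.623], TCP at [184.026, -544.758, 205.447] pointing down, gripper open.
Joint ranges: [-156.59, 156.59], [-49.26, 127.26], [12.9, 141.05], [-63.56, 243.56], [4.71, 150.69], [-161.64, 161.64]. Speed limits (degrees/s): [159.86, 159.86, 180, 180, 180, 180].

## Interface

Orientations are given as a 3x3 rotation matrix whose columns are the frame's x, y, z axes.
In Python, from rig import * gives the robot as it stands.
- The arm moves only by the tool step_arm, never from a script. Its argument "targets" is a list of rows, each a list of 7 numbers: the turn, a rotation vector about the world's x, y, z in units of 6 degrees (1.0 is 6 degrees), then the shift along the world's x, y, z in units of 25 mm (1.0 is 25 mm), then the opening, from 0 (shut) to 1 (fully open). In form: [[wx, wy, wz, tx, ty, tz, grip], ...]. A call has 1 to 5 rows; each row shifts and turns the commanded pose from where the row before left it; what a row does not reach is not made up. A row lasts 1/8 s, in which the tool goes at most 62.5 mm and 10.7 degrees, less where a joint would pass 70% of its speed; a pose out of reach is approached as far as the arm can. A call is refused whole if a number of a shift passes 1 or a number of a turn 1, either way. A call with a gripper value outside its range is refused whole. The fingers move at their own pace and stop on an object; "force" is the grip in N (left out, the last holds). Time passes only in rows, so rows that do not move let the fingers close. It gives the time, the measured TCP pose, the force, the opening and the grip force at its end, in the units of the state.
- read_state(): the state, without advancing time (a new reading comes with each control period).
- get_image(name): name is "side" or "top" or "wrist"; returns (picture, depth): 480x640x3 uint8, red, green, blue; 480x640 float32, mm along the optical axis (not along the pixel's ray), 0 where there is no reading.
- camera_params(name): a dict with "vertical_fov" (degrees; the focal length in pixels is half the picture's height over the tangent of half this angle, whatever the lens; pixels are square), "cx", "cy" (the principal point, pixels), "origin" and "rotation" of the camera in the world; the wrist camera has in their place "mount" (4x4, takes a point from camera to tool coordinates, whose origin is the TCP and whose axes are the flange's). Camera axes: x right, y down, z forward; pixel columns grow to the right and rows downward; lengths in mm; the calibration is good to about 2 mm. A picture is of the moment at which its call begins: read the wrist's pose just before it. camera_params takes no time and is no camera call.
- job_done(): hands the job in; it is judged then, once.
The state is a dict: "t": time; "joint_positions": joint angles; "qd": joint speeds; "joint_efforts": joint torques, N m; "ee_pos": TCP position; "tool_rot": TCP orientation; "force": force on the tool from outside, world axes, zero at the start; "wrist_torque": the same for the moment, N m; "finger_gap": finger opening in mm; "gripper_force": force on a finger pad.
Only numpy, scipy, OpenCV 4.12 (cv2) and the standard library are available. Lean on these libraries where they do the work, as an engineer would, in place of code of your own. Each camera call takes 0.05 s, during which the arm holds its last target. There are 200 camera calls.

## Working session

There is one attempt and no reset: what is moved stays moved. The work goes in short steps, Python scripts to look and compute and a tool call to move; the robot and the scene stay as the last step left them, time stands still between calls to the robot, and variables do not carry over. Pictures are saved under pics/ and viewed, at most 10 in all, crops included, and the job is handed in when it is done.

Besides the shell and the picture viewer there is one more tool, called by a JSON object that holds its "method" and its "body", one argument or row to a line. step_arm: Moves the arm, as the interface text tells. Its arguments: {"type":"object","properties":{"targets":{"type":"array","items":{"type":"array","items":{"type":"number"}}},"force":{"type":"number"}},"required":["targets"]}

```bash
mkdir -p pics
cat > h.py <<'E'
from rig import *
import numpy as np, cv2
def K(p): return 240/np.tan(np.radians(p["vertical_fov"])/2)
def cam(n):
    s=read_state(); im,d=get_image(n); p=camera_params(n)
    if n=="wrist":
        M=np.array(p["mount"]); R=np.array(s["tool_rot"]); o=np.array(s["ee_pos"])+R@M[:3,3]; R=R@M[:3,:3]
    else: o=np.array(p["origin"]); R=np.array(p["rotation"])
    return im,d,p,o,R
def pts(d,p,o,R):
    v,u=np.mgrid[0:480,0:640]; f=K(p)
    c=np.stack([(u-p["cx"])/f*d,(v-p["cy"])/f*d,d],-1)
    return c@R.T+o
E
cat > a.py <<'E'
from h import *
for n in("top","side"):
    im,d,p,o,R=cam(n); cv2.imwrite(f"pics/{n}0.png",im[...,::-1]); np.savez(f"{n}0.npz",im=im,d=d,P=pts(d,p,o,R)); print(n,p,(d>0).mean())
print(read_state())
E
python3 a.py
```

```text
top {'vertical_fov': 42.73431552889845, 'cx': 330.38148743990865, 'cy': 231.65967559513544, 'origin': array([ 439.84006615,  -94.35978887, 1243.39513449]), 'rotation': array([[-0.02349697, -0.99180918,  0.12554856],
       [-0.99929373,  0.02698461,  0.02615086],
       [-0.02932454, -0.12484543, -0.99174275]])} 0.995927734375
side {'vertical_fov': 47.525920278093814, 'cx': 318.0039373705099, 'cy': 238.74856796822885, 'origin': array([397.65302165, 670.46868859, 674.97166206]), 'rotation': array([[-0.97161458, -0.13487939,  0.19435189],
       [-0.23651712,  0.53656229, -0.81003738],
       [ 0.00497545, -0.83301168, -0.55323303]])} 0.9960221354166666
{'t': 0.1, 'joint_positions': array([-7.99562653e+01,  1.18790014e+01,  8.83937942e+01,  1.13508620e-03,
        7.98404822e+01, -8.62273222e+00]), 'qd': array([ 0.10265514, -0.04553318, -0.18889074,  0.01361934, -0.02617136,
        0.08015357]), 'joint_efforts': array([ 4.56997896e-04, -3.71862566e+01, -2.82291305e+01,  7.00036366e-02,
        3.10826325e-02, -5.83256315e-05]), 'ee_pos': array([ 183.90870836, -544.05797449,  204.43386599]), 'tool_rot': array([[ 9.47398934e-01,  3.20054922e-01, -3.25599053e-04],
       [ 3.20054932e-01, -9.47396980e-01,  1.95017138e-03],
       [ 3.15690388e-04, -1.95179987e-03, -9.99998045e-01]]), 'force': array([ 0.02110029, -0.13554833,  0.64710511]), 'wrist_torque': array([-0.03045929,  0.02121658, -0.04652541]), 'gripper_force': 0.0, 'finger_gap': 93.95373215822362}
```

View pics/top0.png

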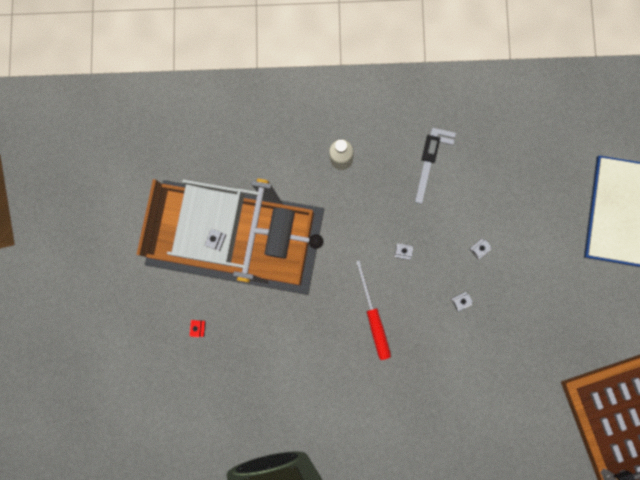

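View pics/side0.png

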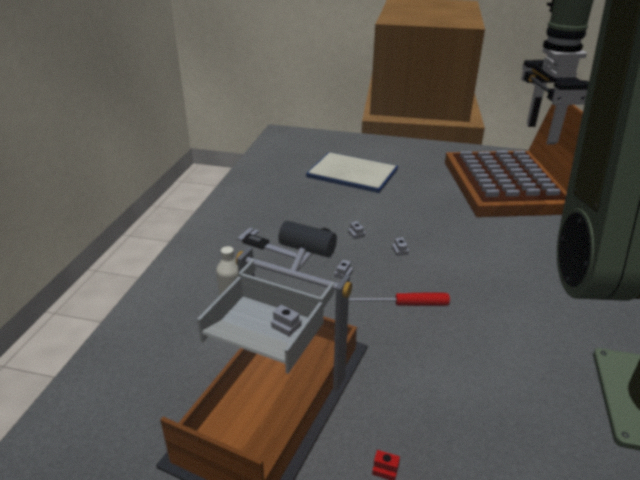

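Top view: stand at left, with bucket nut at (215,239), knob at (318,241) and axle from (262,184) to (244,278). It dumps to image left. The candidate nuts are the grey ones at (404,251), (481,248) and (462,301), loose on the bench. The red one at (198,328) and those in the box at (620,410) are look-alikes. Side view agrees. Next I measure and make an enlarged crop.

```bash
cat > b.py <<'E'
from h import *
z=np.load("top0.npz"); im,d,P=z["im"],z["d"],z["P"]
p=camera_params("top"); o=np.array(p["origin"]); R=np.array(p["rotation"]); f=K(p)
def ray(u,v,h):
    r=R@np.array([(u-p["cx"])/f,(v-p["cy"])/f,1]); return o+r*(h-o[2])/r[2]
# bench plane check
print("bench z",np.median(P[330:400,250:350,2]),np.std(P[330:400,250:350,2]))
for (u,v) in [(404,251),(481,248),(462,301),(215,239)]:
    w=P[v-14:v+15,u-14:u+15]; q=w[...,2]; top=q.max()
    base=0 if u>300 else 164
    m=(q>base+19)&(q<base+34); m2=(q>base+6)&(q<base+34)
    vv,uu=np.nonzero(m); c=w[m][:,:2]
    r=cv2.minAreaRect(c.astype(np.float32)); r2=cv2.minAreaRect(w[m2][:,:2].astype(np.float32))
    print((u,v),m.sum(),np.median(q[m]),"neck",np.round(r[0],1),np.round(r[1],1),round(r[2],1),"all",np.round(r2[0],1),np.round(r2[1],1),round(r2[2],1))
# knob
w=P[225:258,302:332]; m=(im[225:258,302:332].max(-1)<45)&(w[...,2]>150)
print("knob",m.sum(),w[m].mean(0),w[m][:,2].max(), np.median(w[m],0))
# side plates (tops ~213)
q=P[170:300,140:345]; m=(q[...,2]>205)&(q[...,2]<222)
n,l,s,c=cv2.connectedComponentsWithStats(m.astype(np.uint8))
for i in range(1,n):
    if s[i,4]>8: print("213 comp",c[i]+[140,170],s[i,4],q[l==i].mean(0))
m=q[...,2]>225; 
if m.any(): print("weight",q[m].mean(0),q[m].max(0),m.sum(),cv2.minAreaRect(q[m][:,:2].astype(np.float32)))
m=(q[...,2]>50)&(q[...,2]<66); 
# tray outer far wall top 98
m2=(q[...,2]>90)&(q[...,2]<104); print("farwall",m2.sum(),cv2.minAreaRect(q[m2][:,:2].astype(np.float32)))
hsv=cv2.cvtColor(im,cv2.COLOR_RGB2HSV)[170:300,140:345]
m3=(hsv[...,1]>110)&(q[...,2]>9)&(q[...,2]<66);print("tray",cv2.minAreaRect(q[m3][:,:2].astype(np.float32)))
cv2.imwrite("pics/crop0.png",cv2.resize(np.hstack([im[225:325,375:515]])[...,::-1],None,fx=5,fy=5,interpolation=2))
E
python3 b.py
```

```text
bench z 0.9984110864832019 75.6172585677877
(404, 251) 152 26.90414588920055 neck [ 552.8 -207.5] [31.9 18.2] 79.2 all [ 549.9 -203.8] [41.7 49. ] 17.0
(481, 248) 155 26.666227280822113 neck [ 554.  -360.8] [19.2 32.3] 41.3 all [ 556.4 -359. ] [44.7 44.1] 85.1
(462, 301) 163 26.42317265995598 neck [ 450.1 -318.9] [18.1 32.7] 24.2 all [ 447.3 -322.4] [54.2 42.5] 80.2
(215, 239) 209 190.42318167466533 neck [561.7 125.7] [45.3 31.8] 67.4 all [564.6 133. ] [61.6 32. ] 66.0
knob 114 [555.05966519 -41.59973212 210.59927322] 217.1677952734526 [554.97218375 -42.20713696 210.29177362]
213 comp [256.26849894 210.43128964] 473 [610.98662092  58.99300283 209.59529855]
213 comp [236.70588235 200.52941176] 17 [629.595907    93.18593063 206.24003874]
213 comp [234. 214.] 10 [606.13388533  97.84527034 206.8622583 ]
213 comp [230.8        229.53333333] 15 [579.42722616 103.53070455 206.45609005]
213 comp [315.03571429 240.55952381] 168 [556.15486411 -40.7112031  210.04370637]
213 comp [241.21621622 272.03153153] 222 [505.94696404  85.31330208 210.47225162]
weight [556.82777803   6.79666719 327.58775185] [ 610.4332895    43.1490885  1243.39513449] 1203 ((512.9081420898438, -12.030807495117188), (206.390869140625, 76.62133026123047), 28.043376922607422)
farwall 366 ((599.7322387695312, 170.10635375976562), (246.4664764404297, 164.3618621826172), 78.0987777709961)
tray ((590.0030517578125, 142.04815673828125), (317.9383544921875, 166.77923583984375), 78.37279510498047)
```

View pics/crop0.png

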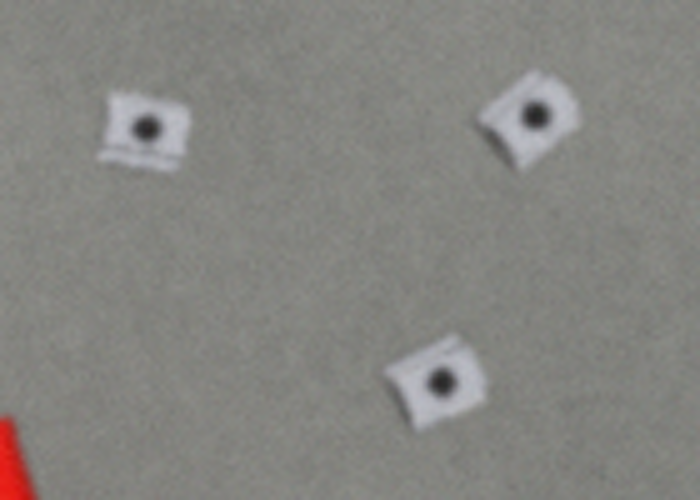

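Crop confirms three grey T-nuts on the bench, each with a neck on a wider base and 26 mm high: A at (404,251), B at (481,248), C at (462,301). I'll start moving towards A, then refine the bucket pose.

```bash
cat > c.py <<'E'
from h import *
z=np.load("top0.npz"); im,d,P=z["im"],z["d"],z["P"]
# knob sphere: dark pixels near, mask centroid ray at z=200
p=camera_params("top"); o=np.array(p["origin"]); R=np.array(p["rotation"]); f=K(p)
def ray(u,v,h):
    r=R@np.array([(u-p["cx"])/f,(v-p["cy"])/f,1]); return (o+r*(h-o[2])/r[2]).round(1)
m=np.zeros((480,640),bool); m[228:256,306:328]=(im[228:256,306:328].max(-1)<45)&(P[228:256,306:328,2]>150)
v,u=np.nonzero(m); print("knob",ray((u.min()+u.max())/2,(v.min()+v.max())/2,200),u.min(),u.max(),v.min(),v.max())
hsv=cv2.cvtColor(im,cv2.COLOR_RGB2HSV)
y=((hsv[...,0]>12)&(hsv[...,0]<28)&(hsv[...,1]>150)&(im[...,0]>150)&(P[...,2]>185)).astype(np.uint8)
n,l,s,c=cv2.connectedComponentsWithStats(y)
for i in range(1,n):
    if s[i,4]>5: print("cap",c[i].round(1),s[i,4],np.median(P[l==i],0).round(1))
# nut3: points above bucket floor
w=P[222:258,195:232]; q=w[...,2]; print(np.round(np.median(q),1))
k=(q>187)&(q<194); n,l,s,c=cv2.connectedComponentsWithStats(k.astype(np.uint8))
for i in range(1,n):
    if s[i,4]>20: print("n3",c[i]+[195,222],s[i,4],np.median(q[l==i]),cv2.minAreaRect(w[l==i][:,:2].astype(np.float32)))
# counterweight
w=P[195:265,262:300]; k=(w[...,2]>238)&(w[...,2]<256); print("cw",k.sum(),cv2.minAreaRect(w[k][:,:2].astype(np.float32)),w[k][:,2].max())
# bucket floor pixels
w=P[180:270,170:245];k=(w[...,2]>160)&(w[...,2]<168);print("floor",cv2.minAreaRect(w[k][:,:2].astype(np.float32)))
w=P[170:300,140:345];k=(w[...,2]>10)&(w[...,2]<19);print("trayfloor",w[k].mean(0))
E
python3 c.py
```

```text
knob [556.5 -41.  200. ] 310 321 235 247
cap [262.  180.3] 18 [663.3  48.5 210.1]
cap [242.2 279.2] 31 [494.   83.6 211. ]
167.0
n3 [213.03910615 238.35195531] 179 190.39555105287968 ((566.93359375, 137.87551879882812), (18.071760177612305, 31.73650360107422), 68.6363525390625)
cw 995 ((568.5614013671875, 16.66280746459961), (35.84434127807617, 80.15534973144531), 78.45194244384766) 254.35639258548258
floor ((593.2090454101562, 143.28335571289062), (88.7339859008789, 130.6731414794922), 79.08737182617188)
trayfloor [578.33611106 121.20499047  14.35649525]
```

{"method": "step_arm", "body": {
  "targets": [
    [0,0,1,1,1,0,0.6],
    [0,0,1,1,1,0,0.6],
    [0,0,1,1,1,0,0.6],
    [0,0,1,1,1,0,0.6],
    [0,0,1,1,1,0,0.6]
  ]
}}

```text
t: 0.72
ee_pos: [309.6, -418.5, 204.9]
tool_rot: [[0.658, 0.753, -0.0], [0.753, -0.658, 0.001], [0.0, -0.001, -1.0]]
force: [0.4, -0.7, -0.4]
finger_gap: 56.8
gripper_force: 0.0
```

{"method": "step_arm", "body": {
  "targets": [
    [0,0,1,1,1,-0.5,0.6],
    [0,0,1,1,1,-0.5,0.6],
    [0,0,1,1,1,-0.5,0.6],
    [0,0,1,1,1,-0.5,0.6],
    [0,0,1,1,1,-0.5,0.6]
  ]
}}

```text
t: 1.35
ee_pos: [434.5, -293.6, 142.1]
tool_rot: [[0.193, 0.981, -0.001], [0.981, -0.193, 0.001], [0.0, -0.001, -1.0]]
force: [0.2, 0.8, 0.5]
finger_gap: 56.8
gripper_force: 0.0
```

{"method": "step_arm", "body": {
  "targets": [
    [0,0,0,1,1,0,0.6],
    [0,0,0,1,1,0,0.6],
    [0,0,0,1,1,0,0.6],
    [0,0,0,1,0.5,0,0.6],
    [0,0,0,0.75,0,0,0.6]
  ]
}}

```text
t: 1.98
ee_pos: [553.3, -205.7, 142.3]
tool_rot: [[0.195, 0.981, -0.001], [0.981, -0.195, 0.001], [0.001, -0.001, -1.0]]
force: [1.0, -0.2, -0.2]
finger_gap: 56.2
gripper_force: 0.0
```

Geometry agrees: caps midpoint (578.6,66.0), knob 109 mm away and the counterweight where it should be. Pivot is (578.6,66.0), dump direction 78.3°, bucket floor (592.4,132.6), and nut3 sits at bucket x -26, y 0. Next I grasp A across its neck.

{"method": "step_arm", "body": {
  "targets": [
    [0,0,0,0,-0.07,-1,0.6],
    [0,0,0,0,0,-1,0.6],
    [0,0,0,0,0,-1,0.6],
    [0,0,0,0,0,-1,0.6],
    [0,0,0,0,0,-1,0.6]
  ]
}}

```text
t: 2.6
ee_pos: [552.3, -208.7, 16.6]
tool_rot: [[0.196, 0.981, -0.001], [0.981, -0.196, 0.001], [0.0, -0.001, -1.0]]
force: [0.2, 0.1, -0.9]
finger_gap: 56.3
gripper_force: 0.0
```

{"method": "step_arm", "body": {
  "targets": [
    [0,0,0,0,0,-0.1,0.6],
    [0,0,0,0,0,0,0.1],
    [0,0,0,0,0,0,0.1],
    [0,0,0,0,0,0,0.1],
    [0,0,0,0,0,0,0.1]
  ],
  "force": 25
}}

```text
t: 3.22
ee_pos: [553.2, -209.2, 16.2]
tool_rot: [[0.197, 0.98, 0.001], [0.981, -0.197, -0.001], [-0.0, 0.001, -1.0]]
force: [-0.2, -0.9, 0.7]
finger_gap: 19.6
gripper_force: 0.9
```

{"method": "step_arm", "body": {
  "targets": [
    [0,0,0,0,0,0,0.1],
    [0,0,0,0,0,0,0.1],
    [0,0,0,0,0,0.5,0.1],
    [0,0,0,0,0,1,0.1],
    [0,0,0,0,0,1,0.1]
  ]
}}

```text
t: 3.85
ee_pos: [552.4, -208.8, 78.5]
tool_rot: [[0.197, 0.98, -0.001], [0.98, -0.197, 0.0], [0.0, -0.001, -1.0]]
force: [-0.6, 0.1, -1.1]
finger_gap: 17.7
gripper_force: 25.0
```

{"method": "step_arm", "body": {
  "targets": [
    [0,0,0,0,0,1,0.1],
    [0,0,0,0,0,1,0.1],
    [0,0,0,0.3,0.4,1,0.1],
    [0,0,0,0.3,1,1,0.1],
    [0,0,0,0.3,1,1,0.1]
  ]
}}

```text
t: 4.47
ee_pos: [575.1, -148.4, 203.9]
tool_rot: [[0.197, 0.98, -0.0], [0.98, -0.197, 0.0], [0.0, -0.0, -1.0]]
force: [0.6, 0.5, -1.6]
finger_gap: 17.7
gripper_force: 25.0
```

{"method": "step_arm", "body": {
  "targets": [
    [0,0,0,0.3,1,1,0.1],
    [0,0,0,0.3,1,1,0.1],
    [0,0,0,0.3,1,1,0.1],
    [0,0,0,0.3,1,0.4,0.1],
    [0,0,0,0.3,1,0,0.1]
  ]
}}

```text
t: 5.1
ee_pos: [613.4, -23.2, 289.8]
tool_rot: [[0.196, 0.981, 0.003], [0.981, -0.196, -0.0], [0.0, 0.003, -1.0]]
force: [0.1, 0.5, -1.2]
finger_gap: 17.8
gripper_force: 25.0
```

{"method": "step_arm", "body": {
  "targets": [
    [0,0,0,0.3,1,0,0.1],
    [0,0,0,0.2,1,0,0.1],
    [0,0,0,0,1,0,0.1],
    [0,0,0,0,1,0,0.1],
    [0,0,0,0,1,0,0.1]
  ]
}}

```text
t: 5.72
ee_pos: [624.9, 101.8, 287.9]
tool_rot: [[0.197, 0.98, -0.001], [0.98, -0.197, 0.0], [-0.0, -0.001, -1.0]]
force: [0.4, 0.2, -0.6]
finger_gap: 17.1
gripper_force: 25.0
```

{"method": "step_arm", "body": {
  "targets": [
    [0,0,0,0.07,0.9,0,0.1],
    [0,0,0,0,0,-1,0.1],
    [0,0,0,0,0,-1,0.1],
    [0,0,0,0,0,-1,0.1],
    [0,0,0,0,0,-0.6,0.1]
  ]
}}

```text
t: 6.35
ee_pos: [626.2, 123.6, 196.3]
tool_rot: [[0.196, 0.981, -0.002], [0.981, -0.196, -0.0], [-0.001, -0.002, -1.0]]
force: [-0.3, -0.2, -1.8]
finger_gap: 17.6
gripper_force: 25.0
```

Run:
```python
from h import *
im,d,p,o,R=cam("side"); cv2.imwrite("pics/s1.png",cv2.resize(im[190:390,160:400],None,fx=3,fy=3)[...,::-1])
```

```text
(no output)
```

View pics/s1.png

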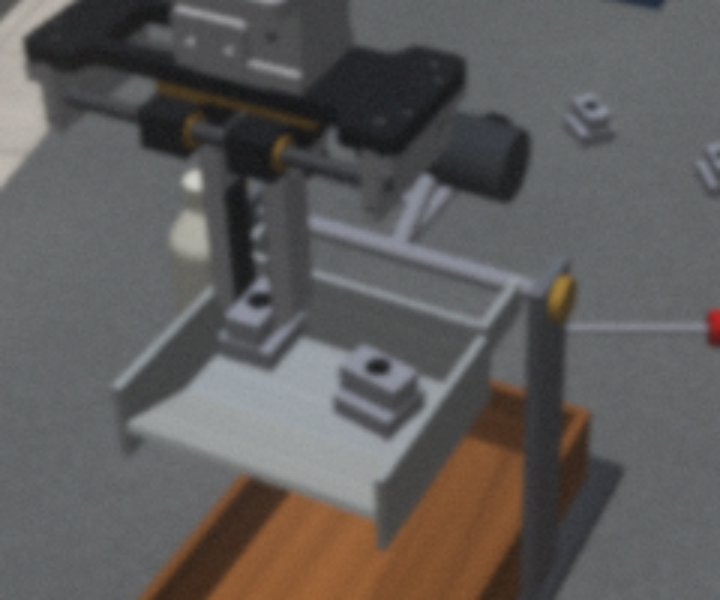

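The crop shows the held nut at (260,320) inside the bucket, clear of the far wall, with nut3 at (378,388). Now lower, release and retreat.

{"method": "step_arm", "body": {
  "targets": [
    [0,0,0,0,0,-0.45,0.1],
    [0,0,0,0,0,0,0.1],
    [0,0,0,0,0,0,0.27],
    [0,0,0,0,0,0,0.27],
    [0,0,0,0,0,1,0.27]
  ]
}}

```text
t: 7.02
ee_pos: [625.6, 123.4, 210.2]
tool_rot: [[0.197, 0.98, -0.004], [0.98, -0.197, -0.0], [-0.001, -0.004, -1.0]]
force: [0.7, 0.1, -0.1]
finger_gap: 25.2
gripper_force: 0.0
```

{"method": "step_arm", "body": {
  "targets": [
    [0,0,0,0,0,1,0.27],
    [0,0,0,0,0,1,0.27],
    [0,0,0,0,0,1,0.27],
    [0,0,0,0,0,1,0.27],
    [0,0,0,0,0,0,0.27]
  ]
}}

```text
t: 7.65
ee_pos: [628.7, 123.6, 315.4]
tool_rot: [[0.197, 0.98, 0.007], [0.98, -0.197, 0.0], [0.002, 0.007, -1.0]]
force: [0.2, 0.9, -0.2]
finger_gap: 25.2
gripper_force: 0.0
```

```bash
cat > look.py <<'E'
from h import *
import sys
im,d,p,o,R=cam("side"); cv2.imwrite(f"pics/{sys.argv[1]}.png",cv2.resize(im[150:480,120:480],None,fx=1.6,fy=1.6)[...,::-1])
print(read_state()["t"])
E
python3 look.py s2
```

```text
7.7
```

View pics/s2.png

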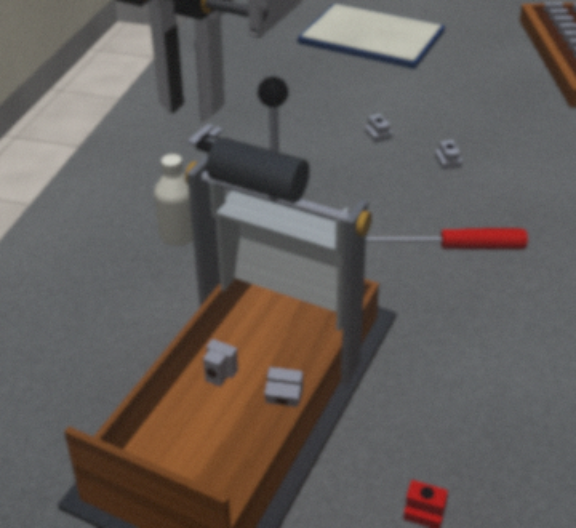

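The crop shows the bucket tipped with the black knob up at (273,92), and both nuts in the tray at (220,360) and (285,385). Two were enough. Now I shut the fingers and go to the dumping side of the knob to push it back.

{"method": "step_arm", "body": {
  "targets": [
    [0,0,0,-0.6,-0.1,0.3,0],
    [0,0,0,-0.6,-0.4,0,0],
    [0,0,0,-0.56,-0.63,-0.3,0],
    [0,0,0,0,0,-0.36,0],
    [0,0,0,0,0,0,0]
  ]
}}

```text
t: 8.32
ee_pos: [582.0, 95.5, 301.0]
tool_rot: [[0.197, 0.98, -0.003], [0.98, -0.197, 0.0], [-0.0, -0.003, -1.0]]
force: [-0.3, 0.7, -0.1]
finger_gap: 0.8
gripper_force: 0.0
```

```bash
cat > t.py <<'E'
from h import *
z=cam("side"); im,d,p,o,R=z; P=pts(d,p,o,R)
k=(im.max(-1)<45)&(P[...,2]>215)&(abs(P[...,0]-570)<50)&(P[...,1]<90)&(P[...,1]>-80)
n,l,s,c=cv2.connectedComponentsWithStats(k.astype(np.uint8))
for i in range(1,n):
    if s[i,4]>30: print(c[i].round(),s[i,4],np.median(P[l==i],0).round(1),P[l==i].max(0).round())
st=read_state();print(st["t"],st["ee_pos"],st["force"],st["finger_gap"])
E
python3 t.py; python3 look.py s3
```

```text
[296. 207.] 60 [570.8  75.5 313.9] [575.  80. 321.]
8.375 [582.616426    95.61223681 301.68302501] [0.18462204 0.36051353 0.29345886] 0.7138903776069134
8.425
```

View pics/s3.png

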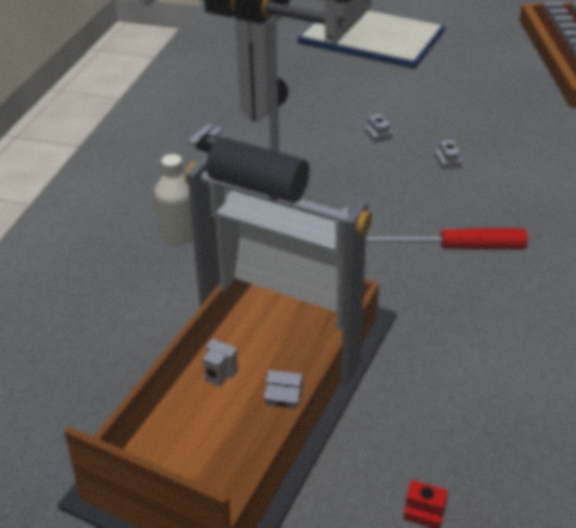

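The shut fingers at (257,70) stand just in front of the knob at (280,92). Push along the arc.

{"method": "step_arm", "body": {
  "targets": [
    [0,0,0,-0.12,-0.59,0.15,0],
    [0,0,0,-0.12,-0.59,-0.05,0],
    [0,0,0,-0.12,-0.59,-0.15,0],
    [0,0,0,-0.12,-0.56,-0.24,0],
    [0,0,0,-0.12,-0.55,-0.35,0]
  ]
}}

```text
t: 9.05
ee_pos: [567.8, 21.9, 286.2]
tool_rot: [[0.197, 0.98, 0.0], [0.98, -0.197, -0.0], [-0.0, 0.0, -1.0]]
force: [-0.3, 0.0, -0.1]
finger_gap: 0.9
gripper_force: 0.1
```

{"method": "step_arm", "body": {
  "targets": [
    [0,0,0,-0.11,-0.5,-0.4,0],
    [0,0,0,-0.09,-0.43,-0.45,0],
    [0,0,0,0,0,0,0],
    [0,0,0,0,0,1,0],
    [0,0,0,0,0,1,0]
  ]
}}

```text
t: 9.68
ee_pos: [563.0, 0.4, 315.9]
tool_rot: [[0.196, 0.981, -0.001], [0.981, -0.196, 0.0], [0.0, -0.001, -1.0]]
force: [-1.1, 0.2, 0.6]
finger_gap: 0.5
gripper_force: 0.0
```

{"method": "step_arm", "body": {
  "targets": [
    [0,0,0,0,0,1,0],
    [0,0,0,0,-1,0,0],
    [0,0,0,0,-1,0,0],
    [0,0,0,0,-1,0,0],
    [0,0,0,0,-1,0,0]
  ]
}}

```text
t: 10.3
ee_pos: [563.4, -100.3, 340.8]
tool_rot: [[0.196, 0.981, 0.001], [0.981, -0.196, 0.0], [0.0, 0.001, -1.0]]
force: [0.4, 0.4, 0.2]
finger_gap: 0.3
gripper_force: 0.0
```

```bash
python3 look.py s4
```

```text
10.35
```

View pics/s4.png

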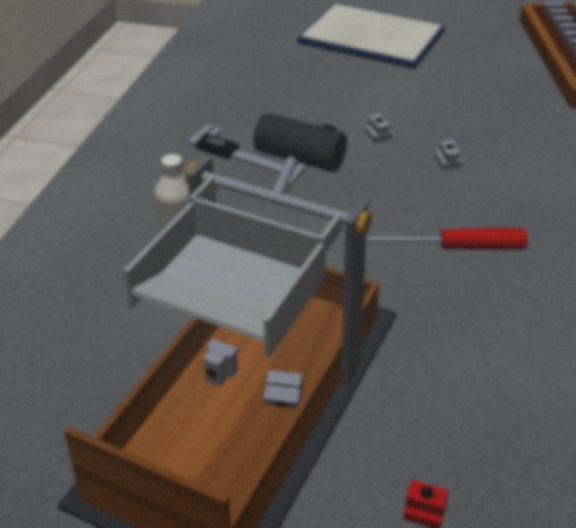

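The bucket is upright and empty at (230,270), with both nuts in the tray and the arm clear. I'll let it settle, check it is at rest, and hand in.

{"method": "step_arm", "body": {
  "targets": [
    [0,0,0,0,0,0.5,0],
    [0,0,0,0,0,0,0],
    [0,0,0,0,0,0,0],
    [0,0,0,0,0,0,0],
    [0,0,0,0,0,0,0]
  ]
}}

```text
t: 10.98
ee_pos: [562.9, -99.6, 352.7]
tool_rot: [[0.196, 0.981, -0.0], [0.981, -0.196, 0.0], [0.0, -0.001, -1.0]]
force: [1.0, -0.2, 0.2]
finger_gap: 0.6
gripper_force: 0.0
```

{"method": "step_arm", "body": {
  "targets": [
    [0,0,0,0,0,0,0],
    [0,0,0,0,0,0,0],
    [0,0,0,0,0,0,0],
    [0,0,0,0,0,0,0],
    [0,0,0,0,0,0,0]
  ]
}}

```text
t: 11.6
ee_pos: [563.0, -100.0, 352.9]
tool_rot: [[0.197, 0.98, 0.0], [0.98, -0.197, 0.0], [0.0, 0.0, -1.0]]
force: [-0.5, -0.6, 0.8]
finger_gap: 0.7
gripper_force: 0.0
```

Run:
```python
from h import *
a=np.load("side0.npz")["im"].astype(int)
for i in range(2):
    im,d,p,o,R=cam("side"); e=abs(im[215:300,200:345]-a[215:300,200:345]).max(-1); print("diff to start, beam/weight/bucket region:",(e>40).sum(), (e[:40]>40).sum())
P=pts(d,p,o,R); w=P[265:355,200:320]; k=(w[...,2]>158)&(w[...,2]<170); print("floor z",np.median(w[k][:,2]),k.sum(), "above floor:",((w[...,2]>182)&(w[...,2]<194)).sum())
print(job_done())
```

```text
diff to start, beam/weight/bucket region: 9 0
diff to start, beam/weight/bucket region: 10 0
floor z 163.72951114273025 3108 above floor: 1077
the job is handed in; nothing more can be done
None
```

Job handed in at about 12 s of the 67 s allowed: one added nut tripped the bucket, both nuts lie in the tray, the empty bucket is back upright at rest, and the other two nuts, caliper, screwdriver and bottle were not touched; the hand-in returned no verdict.

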